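Hold the exposure box lid at its limit switch

ROBOT

A 7-joint arm with a two-finger parallel gripper is mounted at the origin on the work surface. World frame = base frame: x ahead of the robot, y to its left, z up, the work surface at z = 0. Lengths are in m, angles in rad, forces in N, time in s.
With the tool pointing down it reaches from about 0.4 to 0.875 m from the base axis. Payload 19.3 kg.
Tool frame: the origin (TCP) lies on the centre line of the jaws, within the pads' length; the fingertips stand 8 mm ahead of it and the grasp point (between the pads) lies 11 mm behind it (bot.tip_extent is the distance from the TCP to the fingertips, in m); x points along the fingers, y is the direction in which the jaws open and shut, and the axes are right-handed (so a half turn about x gives the same grasp; the last joint's range is limited). The gripper opens to 85 mm and grips with 20 to 120 N. Pads are 22 mm wide; open, the fingers measure 114 mm over their backs; the gripper's body (76 mm by 85 mm) begins 54 mm behind the grasp point. The pads swing forward as they close: fully open they stand 13 mm farther back than shut.
Start: joints at [-1.194, 0.521, -0.036, 1.599, 0.021, 1.021, -0.113], TCP at [0.27, 0.564, 0.2] pointing down, gripper open.
Joint ranges: [-2.91, 2.91], [-0.3, 2.13], [-1.5, 1.42], [0.17, 2.43], [-1.26, 4.41], [0.16, 1.93], [-2.52, 2.52]. Speed limits (rad/s): [1.89, 1.89, 2.39, 2.39, 3.01, 3.01, 3.01].

INTERFACE

Orientations are given as [roll, pitch, yaw] about the fixed x, y, z axes, in that order (R = Rz(yaw) Ry(pitch) Rx(roll)).
In Python, from workcell import sensors, imaging, order, bot gives the robot as it stands.
- The arm moves only by the tool arm_command, never from a script. Its argument "commands" is a list of rows, each an object of numbers: "dx", "dy", "dz": the shift along the tool's x, y, z in cm; "twist": the turn about the tool's x in rad. A call has 1 to 12 rows; each row is the pose to reach, as a shift and turn from the pose measured when the call began, along the tool's axes at that moment; what a row does not reach only later rows make up. A row lasts 1/12 s, in which the tool goes at most 41.7 mm and 7.16 degrees, less where a joint would pass 70% of its speed; a pose out of reach is approached as far as the arm can. A call with a gripper value outside its range is refused whole. "grip" is the closure, from -1 (fully open) to 1 (shut), set as the call begins (left out, the last holds). The fingers move at their own pace and stop on an object; "squeeze" is the grip in N (left out, the last holds). Time passes only in rows, so rows that repeat a pose let the fingers close. It gives the time, the measured TCP pose, the force and the opening at its end, in the units of the state.
- sensors.observe(): the state, without advancing time (a new reading comes with each control period).
- imaging.grab_frame(name): name is "side" or "top"; returns the picture (400x640x3 uint8, red, green, blue); there is no depth.
- imaging.camera_info(name): a dict with "fx", "fy", "cx", "cy" (pixels), "dist_coeffs" ([k1, k2, p1, p2, k3] as OpenCV has them; the pictures are not rectified), "origin" and "attitude" of the camera in the world. Camera axes: x right, y down, z forward; pixel columns grow to the right and rows downward; lengths in m; the calibration is good to about 2 mm. A picture is of the moment at which its call begins. camera_info takes no time and is no camera call.
- order.job_done(): hands the job in, once; it reports no verdict.
The state is a dict: "clock": time; "qpos": joint angles; "qd": joint speeds; "joint_efforts": joint torques, N m; "position": TCP position; "tool_rot": TCP orientation; "force": force on the tool from outside, world axes, zero at the start; "moment": the same for the moment, N m; "grip_width": finger opening in m.
Only numpy, scipy, OpenCV 4.12 (cv2) and the standard library are available. Lean on these libraries where they do the work, as an engineer would, in place of code of your own. Each camera call takes 0.05 s, during which the arm holds its last target.

TASK

Take the blue lid of the UV exposure box by its steel handle, lift it smoothly against its spring hinge and hold it part open where its red striker is level with the yellow mark on the limit switch, so that I can test the switch with the meter: you will feel the striker meet the sprung roller just before the mark. Come up to the mark from below and do not go well past it or shift the switch, and leave the things around the box where they are. Finish while still holding the lid there by the handle; do not let go.

Things in the scene. Friction and masses are not known exactly. Their poses are not given: they have to be found in the camera images.
- uvbox: White benchtop UV exposure box, fixed to the bench, 260 (own x) x 320 (own y) x 93 mm, with a blue lid 34 mm thick on top. Origin at the centre of its underside; x points from its front panel to the hinge side at the back, z up. At yaw 0 its front faces the robot.
- lid_hinge (a point): Point on the lid's hinge axis at the middle of the box's back edge: 125 mm behind the box's origin along its x, 98 mm above the bench. The axis runs along the box's y. The axes of this point turn with the lid and equal the box's axes when the lid is shut.
- lid (a joint): Lid angle, rad: 0 shut, grows as the front of the lid swings up and back, stop at 1.4. The lid weighs about 0.55 kg (0.4 to 0.7) and a torsion spring pulls it shut (0.4 N m when shut, plus 0.8 N m per rad), so it falls shut if released; lifting at the handle, square to its lever arm, takes 4 to 8 N, and up to 11 N at the mark.
- handle: Steel bow handle on top of the lid near its front edge: a round bar 12 mm thick, 110 mm long along the box's y between two posts, its centre line 42 mm above the lid's top (free height under the bar 36 mm). Origin at the middle of the bar; in the lid's frame 215 mm in front of the hinge axis and 72 mm above it, so the bar starts about 170 mm above the bench. Its axes turn with the lid.
- striker (a point): Middle of the top edge of the red striker, a tab 54 x 14 x 10 mm on a steel strap along the lid's right (-y) side: 177 mm in front of the hinge axis, level with it, 172 mm to the box's -y. It swings with the lid.
- switch_mark (a point): Middle of the yellow mark, a tab 54 x 30 x 4 mm, on the limit switch's carrier, clamped on the slotted quadrant at the box's -y side, at 0.3 to 0.7 rad about the hinge axis: 177 mm from that axis, 199 mm to the box's -y. Own x: along the radius to the hinge axis; own z: the way the striker comes up. The lid angle wanted equals this point's angle about the hinge axis (0: level).
- roller (a point): Lowest point of the switch's sprung steel roller (10 mm diameter), where the striker meets it: 7 mm below the level of the yellow mark as found. It gives way at 0.45 N per mm along the mark's own z, felt as a rise of about 3 N at the handle by the time the striker is level with the mark; bottoms after 20 mm.
- multimeter: Bystander: yellow multimeter lying flat, 190 x 90 x 42 mm, origin at the centre of its underside.
- bit_case: Bystander: black screwdriver bit case, 170 x 66 x 24 mm, origin at the centre of its underside.
- solder_reel: Bystander: blue solder reel standing on end, diameter 60, height 44 mm, origin at the centre of its underside.
- flux_bottle: Bystander: small white bottle with a red cap, diameter 44, height 85 mm, origin at the centre of its underside.

How it is judged:
On the way:
1. the lid is lifted off its seat by the handle (value of joint lid above 0.08 rad and contact force between the fingers and handle above 1 N), for 0.1 s.
At the end, for the whole second after the job is handed in: The fingers still hold the handle (more than 2 N), the lid is at rest (under 0.05 rad/s) with the red striker within 6 mm of the yellow mark along its swing, the switch has not been shifted (4 mm) and the bystanders are within 15 mm of where they were (z of striker in the frame of switch_mark between -0.006 and 0.006 m and velocity of joint lid between -0.05 and 0.05 rad/s and contact force between the fingers and handle above 2 N and distance of switch_mark from where it was at the start of the episode below 0.004 m and distance of each of multimeter, bit_case, solder_reel, flux_bottle from where it was at the start of the episode below 0.015 m); the arm keeps its last pose, push and grip.
It fails at once if the striker is pushed more than 12 mm past the mark (z of striker in the frame of switch_mark above 0.012 m).
It fails at once if the lid is jerked up or let slam (faster than 1.5 rad/s) (velocity of joint lid above 1.5 rad/s or velocity of joint lid below -1.5 rad/s).
It fails at once if the switch is shifted on its quadrant (distance of switch_mark from where it was at the start of the episode above 0.004 m).
It fails at once if a bystander is pushed away or knocked over (distance of any of multimeter, bit_case, solder_reel, flux_bottle from where it was at the start of the episode above 0.015 m or angle between any of flux_bottle, solder_reel's own z axis and vertical above 0.5 rad).
It also fails if it takes over 42 s, if anything falls off the work surface, if the arm or the gripper's body presses on something with over 40 N, if the wrist force passes 120 N, or if a joint passes its speed limit or range.

## Working session

There is one attempt and no reset: what is moved stays moved. The work goes in short steps, Python scripts to look and compute and a tool call to move; the robot and the scene stay as the last step left them, time stands still between calls to the robot, and variables do not carry over. Pictures are saved under pics/ and viewed, and the job is handed in when it is done.

Besides the shell and the picture viewer there is one more tool, called as name([rows], argument=value, ...), one row to a line, values as JSON. arm_command: Moves the arm, as the interface text tells. Its arguments: {"type":"object","properties":{"commands":{"type":"array"},"grip":{"type":"number"},"squeeze":{"type":"number"}},"required":["commands"]}

```bash
mkdir -p pics; ls; python3 - <<'E'
from workcell import sensors, imaging, order, bot
import cv2
s=sensors.observe()
print(s)
for n in("side","top"):
    im=imaging.grab_frame(n); cv2.imwrite(f"pics/{n}0.png",im[:,:,::-1]); print(imaging.camera_info(n))
E
```

```text
pics
{'clock': 0.0, 'qpos': array([-1.19416471,  0.52202031, -0.03634994,  1.5999785 ,  0.02118723,
        1.02110902, -0.11281483]), 'qd': array([ 0.00120507,  0.00170692, -0.00071115, -0.0014173 ,  0.00014453,
       -0.00169855, -0.00141122]), 'joint_efforts': array([-4.88250771e-04, -9.27082372e+01,  1.97931916e+00, -3.69944036e+01,
        1.77846104e-02,  8.06963450e-03,  1.43986864e-05]), 'position': array([0.26993086, 0.56330017, 0.19953214]), 'tool_rot': array([-1.51907144,  1.56966547, -1.96591552]), 'force': array([0.26866735, 0.13425109, 0.12109658]), 'moment': array([ 0.02530021, -0.02947807, -0.01643237]), 'grip_width': 0.08553883657042471}
{'fx': 361.4459684850543, 'fy': 361.4459684850543, 'cx': 320.8688401316756, 'cy': 196.71779964942118, 'dist_coeffs': array([-0.01945187,  0.        ,  0.        ,  0.        ,  0.        ]), 'origin': array([ 0.19599481, -0.34247402,  0.73573893]), 'attitude': array([-2.44064202, -0.01564594, -0.81290051])}
{'fx': 480.05016824717114, 'fy': 480.05016824717114, 'cx': 315.8317595726461, 'cy': 200.04101697093694, 'dist_coeffs': array([-0.06200897,  0.        ,  0.        ,  0.        ,  0.        ]), 'origin': array([ 0.37887232, -0.00519403,  1.11580529]), 'attitude': array([-2.92381558e+00,  1.46873527e-03, -1.56700909e+00])}
```

View pics/side0.png

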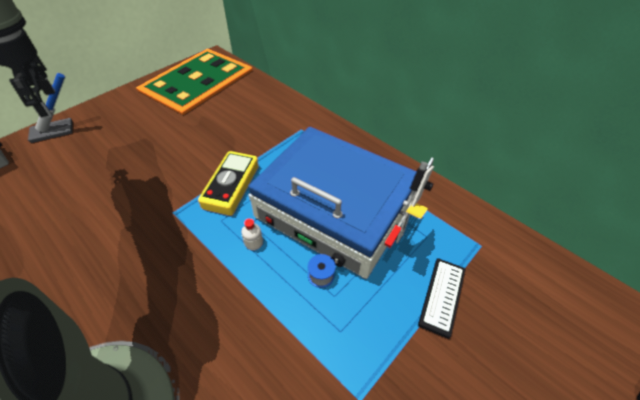

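View pics/top0.png

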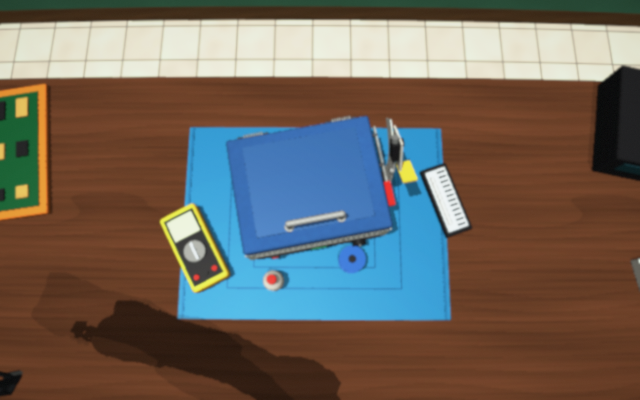

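The side view shows the handle at about (318,195), the red striker at (393,236) and the yellow mark at (417,212). In the top view they are at (316,220), (390,193) and (408,171). Next I'll measure the box pose and the mark.

```bash
cat > h.py <<'E'
import numpy as np, cv2
from scipy.spatial.transform import Rotation as R
from workcell import sensors, imaging, order, bot
def cam(n):
    i=imaging.camera_info(n); K=np.array([[i['fx'],0,i['cx']],[0,i['fy'],i['cy']],[0,0,1]])
    return K,np.array(i['dist_coeffs']),np.array(i['origin']),R.from_euler('xyz',i['attitude']).as_matrix()
def rays(n,px):
    K,d,o,A=cam(n); u=cv2.undistortPoints(np.array(px,float).reshape(-1,1,2),K,d).reshape(-1,2)
    return o,np.c_[u,np.ones(len(u))]@A.T
def onz(n,px,z):
    o,r=rays(n,px); return o+r*((z-o[2])/r[:,2])[:,None]
def tri(p1,p2):
    (o1,r1),(o2,r2)=rays('side',[p1]),rays('top',[p2]); A=np.c_[r1[0],-r2[0]]
    t=np.linalg.lstsq(A,o2-o1,rcond=None)[0]; a=o1+t[0]*r1[0]; b=o2+t[1]*r2[0]
    return (a+b)/2,np.linalg.norm(a-b)
def proj(n,P):
    K,d,o,A=cam(n); return cv2.projectPoints(np.array(P,float).reshape(-1,1,3),cv2.Rodrigues(A.T)[0],-A.T@o,K,d)[0].reshape(-1,2)
def comps(m,mn=10):
    n,l,s,c=cv2.connectedComponentsWithStats(m.astype(np.uint8)); return [(i,s[i,4],c[i].round(1),s[i,:4]) for i in range(1,n) if s[i,4]>=mn],l
E
python3 - <<'E'
from h import *
for n in('side','top'):
    im=cv2.imread(f'pics/{n}0.png'); h=cv2.cvtColor(im,cv2.COLOR_BGR2HSV)
    H,S,V=[h[...,k].astype(int) for k in range(3)]
    for nm,m in dict(red=((H<6)|(H>174))&(S>170)&(V>110),yel=(H>22)&(H<33)&(S>170)&(V>120)).items():
        print(n,nm,comps(m)[0])
    m=(H>104)&(H<118)&(S>140)
    c,l=comps(m,1500); print('lid',c)
    i=max(c,key=lambda a:a[1])[0]; mm=cv2.morphologyEx((l==i).astype(np.uint8),cv2.MORPH_CLOSE,np.ones((9,9)))
    cv2.imwrite(f'pics/m_{n}.png',mm*255)
    cn=max(cv2.findContours(mm,0,2)[0],key=cv2.contourArea)
    print(cv2.approxPolyDP(cn,6,True).reshape(-1,2).tolist())
    s={'side':(230,120,230,170),'top':(215,105,220,165)}[n]
    cv2.imwrite(f'pics/z_{n}.png',cv2.resize(im[s[1]:s[1]+s[3],s[0]:s[0]+s[2]],None,fx=3.45,fy=3.45,interpolation=cv2.INTER_CUBIC))
E
```

```text
side red [(1, np.int32(23), array([209.2, 191.9]), array([207, 190,   6,   5], dtype=int32)), (2, np.int32(21), array([225.4, 195.6]), array([223, 194,   6,   4], dtype=int32)), (3, np.int32(12), array([267.8, 218.5]), array([266, 217,   5,   4], dtype=int32)), (4, np.int32(53), array([248.9, 223.6]), array([245, 220,   8,   9], dtype=int32)), (5, np.int32(147), array([392.5, 235.8]), array([385, 225,  16,  22], dtype=int32))]
side yel [(1, np.int32(792), array([226.6, 189.4]), array([200, 151,  56,  64], dtype=int32)), (2, np.int32(139), array([417.1, 210.2]), array([408, 205,  19,  12], dtype=int32))]
lid [(2, np.int32(11259), array([337.2, 188. ]), array([249, 128, 168, 128], dtype=int32))]
[[308, 128], [250, 183], [250, 192], [370, 255], [416, 172]]
top red [(1, np.int32(141), array([388.9, 193. ]), array([384, 182,  11,  23], dtype=int32)), (2, np.int32(16), array([214. , 267.5]), array([212, 266,   5,   4], dtype=int32)), (3, np.int32(21), array([196., 277.]), array([194, 275,   5,   5], dtype=int32)), (4, np.int32(47), array([271.4, 278.8]), array([268, 276,   8,   7], dtype=int32))]
top yel [(1, np.int32(176), array([407.2, 172.4]), array([401, 162,  14,  19], dtype=int32)), (2, np.int32(168), array([170. , 231.9]), array([159, 207,  25,  59], dtype=int32)), (3, np.int32(311), array([210.5, 249.2]), array([193, 206,  36,  85], dtype=int32))]
lid [(1, np.int32(16131), array([307. , 183.6]), array([227, 117, 165, 137], dtype=int32))]
[[366, 117], [227, 142], [245, 253], [391, 226]]
```

View pics/z_side.png

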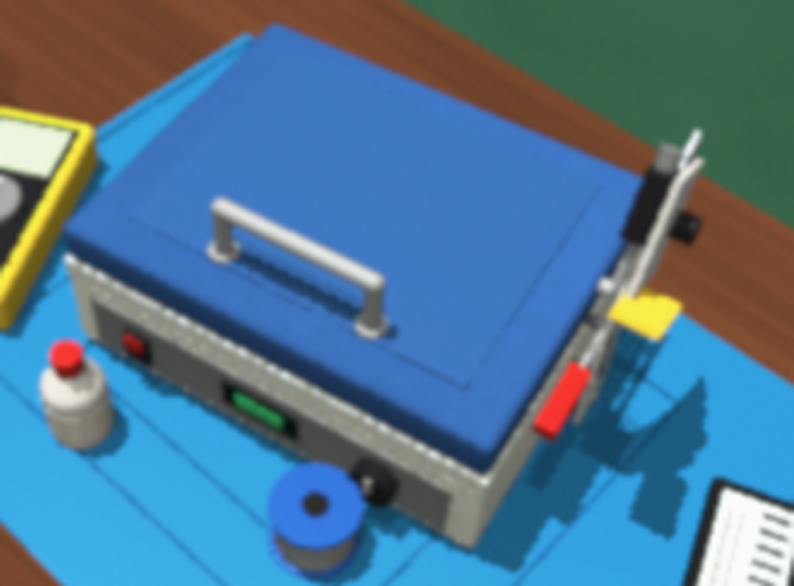

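View pics/z_top.png

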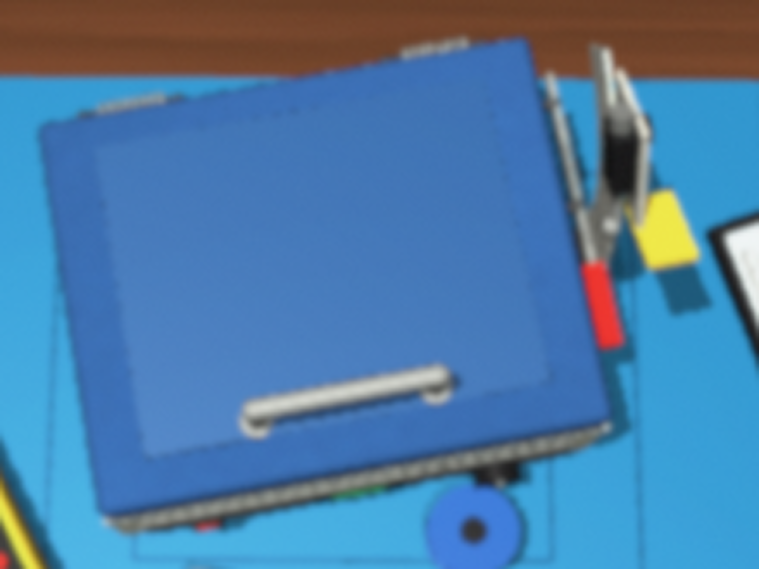

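```bash
python3 - <<'E'
from h import *
f=lambda x,y,o:(x/3.45-.35+o[0],y/3.45-.35+o[1])
T=(215,105);Sd=(230,120)
a=onz('top',[[366,117],[227,142],[245,253],[391,226]],.128);print('lid corners top',a.round(4))
print([np.linalg.norm(a[i]-a[i-1]).round(4) for i in range(4)],a.mean(0))
b=onz('side',[[308,128],[250,183],[370,255-9],[416,172]],.128);print('side',b.round(4))
L=tri(f(215,205,Sd),f(248,411,T));Rr=tri(f(380,283,Sd),f(446,375,T));print('handle',L,Rr)
d=L[0]-Rr[0];yaw=np.arctan2(-d[0],d[1]);c=(L[0]+Rr[0])/2;print('c',c,'yaw',yaw,np.linalg.norm(d))
z=.17
hl=onz('top',[f(248,411,T),f(446,375,T)],z); hs=onz('side',[f(215,205,Sd),f(380,283,Sd)],z);print(hl,hs)
print('red',tri((392.5,235.8),(388.9,193.0)));print('yel',tri((417.1,210.2),(407.2,172.4)))
e=a[1]-a[0]; print('yaw lid back',np.arctan2(-e[0],e[1])); e=a[2]-a[3]; print(np.arctan2(-e[0],e[1]))
e=a[0]-a[3]; print(np.arctan2(e[1],e[0])); e=a[1]-a[2]; print(np.arctan2(e[1],e[0]))
E
```

```text
lid corners top [[ 0.7847 -0.1124  0.128 ]
 [ 0.7259  0.1906  0.128 ]
 [ 0.4851  0.1427  0.128 ]
 [ 0.5425 -0.1599  0.128 ]]
[np.float64(0.2467), np.float64(0.3086), np.float64(0.2456), np.float64(0.308)] [0.63456943 0.01524762 0.128     ]
side [[ 0.7227  0.1894  0.128 ]
 [ 0.4927  0.1463  0.128 ]
 [ 0.5502 -0.1543  0.128 ]
 [ 0.7863 -0.105   0.128 ]]
handle (array([0.53904461, 0.05487502, 0.17381348]), np.float64(0.0006886019762606922)) (array([ 0.56073835, -0.05987025,  0.17650047]), np.float64(0.002438641252702168))
c [ 0.54989148 -0.00249762  0.17515698] yaw 0.18685454804432908 0.11680889136401384
[[ 0.5394035   0.05531052  0.17      ]
 [ 0.56102125 -0.05946928  0.17      ]] [[ 0.54167881  0.05740176  0.17      ]
 [ 0.566062   -0.05724218  0.17      ]]
red (array([ 0.62121697, -0.16288025,  0.09670808]), np.float64(0.0014340254175411622))
yel (array([ 0.64253431, -0.18724561,  0.18724365]), np.float64(0.001717200408946569))
yaw lid back 0.1914296146676885
0.18758307725595985
0.19362813086972003
0.19623547467635252
```

```bash
cat >> h.py <<'E'
yaw=.19; hinge=np.array([.762,.039,.098])
def tgt(P,yawd=yaw):
    s=sensors.observe(); M=R.from_euler('xyz',s['tool_rot']).as_matrix()
    d=M.T@(np.array(P)-s['position'])*100
    y=M[:,1]; g=np.array([np.cos(yawd),np.sin(yawd),0])
    # twist about tool x
    out=[]
    for sg in(1,-1):
        v=M.T@(sg*g); out.append(np.arctan2(v[2],v[1]))
    return d.round(2),np.round(out,3)
def handle(th):
    bx=np.array([np.cos(yaw),np.sin(yaw),0]); a=np.arctan2(.072,.215)+th; r=np.hypot(.215,.072)
    return hinge-bx*r*np.cos(a)+np.array([0,0,r*np.sin(a)])
E
python3 - <<'E'
from h import *
s=sensors.observe();print(R.from_euler('xyz',s['tool_rot']).as_matrix().round(3))
print(tgt([.551,-.002,.25])); print(handle(0),handle(.5))
E
```

```text
[[-0.     0.432  0.902]
 [-0.001  0.902 -0.432]
 [-1.    -0.001  0.   ]]
(array([ -5.  , -38.85,  49.77]), array([ 0.934, -2.208]))
[ 0.55086909 -0.00160466  0.17      ] [0.61061264 0.00988521 0.26426244]
```

arm_command([
  {"dx": -3,"dy": -1,"dz": 1},
  {"dx": -5,"dy": -3,"dz": 4,"twist": 0.08},
  {"dx": -6,"dy": -5.5,"dz": 7,"twist": 0.16},
  {"dx": -6,"dy": -8,"dz": 10,"twist": 0.24},
  {"dx": -6,"dy": -10,"dz": 13,"twist": 0.32},
  {"dx": -6,"dy": -12,"dz": 15.5,"twist": 0.4},
  {"dx": -6,"dy": -14,"dz": 18,"twist": 0.48},
  {"dx": -6,"dy": -16,"dz": 21,"twist": 0.56},
  {"dx": -6,"dy": -18,"dz": 23.5,"twist": 0.64},
  {"dx": -6,"dy": -20,"dz": 26,"twist": 0.72},
  {"dx": -6,"dy": -22,"dz": 28.5,"twist": 0.8},
  {"dx": -6,"dy": -24,"dz": 31,"twist": 0.88},
], grip=-1, squeeze=60)

```text
validation failed for argument at $.co...
```

```bash
python3 - <<'E'
from h import *
s=sensors.observe();print(s['clock'],s['position'],s['qpos'].round(3),s['force'])
print(tgt([.551,-.002,.25])); print(R.from_euler('xyz',s['tool_rot']).as_matrix().round(3))
E
```

```text
0.1 [0.26991852 0.56334647 0.1995791 ] [-1.194  0.522 -0.036  1.6    0.021  1.021 -0.113] [ 0.72392697 -0.20027242  0.72147912]
(array([ -5.  , -38.85,  49.77]), array([ 0.934, -2.208]))
[[-0.     0.432  0.902]
 [-0.001  0.902 -0.432]
 [-1.    -0.001  0.   ]]
```

Perhaps every row needs all four keys.

arm_command([
  {"dx": -3,"dy": -1,"dz": 1,"twist": 0},
  {"dx": -5,"dy": -3,"dz": 4,"twist": 0.08},
  {"dx": -6,"dy": -5.5,"dz": 7,"twist": 0.16},
  {"dx": -6,"dy": -8,"dz": 10,"twist": 0.24},
  {"dx": -6,"dy": -10,"dz": 13,"twist": 0.32},
  {"dx": -6,"dy": -12,"dz": 15.5,"twist": 0.4},
  {"dx": -6,"dy": -14,"dz": 18,"twist": 0.48},
  {"dx": -6,"dy": -16,"dz": 21,"twist": 0.56},
  {"dx": -6,"dy": -18,"dz": 23.5,"twist": 0.64},
  {"dx": -6,"dy": -20,"dz": 26,"twist": 0.72},
  {"dx": -6,"dy": -22,"dz": 28.5,"twist": 0.8},
  {"dx": -6,"dy": -24,"dz": 31,"twist": 0.88},
], grip=-1, squeeze=60)

```text
clock: 1.1
position: [0.4461, 0.2114, 0.2598]
tool_rot: [-0.755, 1.57, -2.086]
force: [0.8, 0.8, -0.2]
grip_width: 0.0856
```

```bash
python3 - <<'E'
from h import *
s=sensors.observe();print(s['clock'],s['position'],s['qpos'].round(3),s['force'])
print(tgt([.551,-.002,.25])); print(R.from_euler('xyz',s['tool_rot']).as_matrix().round(3))
E
```

```text
1.1 [0.44613531 0.21142526 0.2598143 ] [-0.787  0.251  0.275  1.873 -0.078  1.03  -0.24 ] [ 0.82723933  0.83951537 -0.17525702]
(array([ 1.  ,  5.11, 23.22]), array([ 0.05 , -3.092]))
[[-0.001  0.971  0.238]
 [-0.001  0.238 -0.971]
 [-1.    -0.001  0.001]]
```

arm_command([
  {"dx": 0,"dy": 0.8,"dz": 3.5,"twist": 0.03},
  {"dx": 0,"dy": 1.6,"dz": 7,"twist": 0.05},
  {"dx": 0,"dy": 2.4,"dz": 10.5,"twist": 0.05},
  {"dx": 0,"dy": 3.2,"dz": 14,"twist": 0.05},
  {"dx": 0,"dy": 4,"dz": 17.5,"twist": 0.05},
  {"dx": 0,"dy": 4.8,"dz": 21,"twist": 0.05},
  {"dx": 0.5,"dy": 5.1,"dz": 23.2,"twist": 0.05},
  {"dx": 1,"dy": 5.1,"dz": 23.2,"twist": 0.05},
  {"dx": 1,"dy": 5.1,"dz": 23.2,"twist": 0.05},
])

```text
clock: 1.85
position: [0.5504, -0.003, 0.2488]
tool_rot: [-1.204, 1.568, -2.587]
force: [-0.6, 0.2, -0.5]
grip_width: 0.0859
```

```bash
python3 - <<'E'
from h import *
s=sensors.observe();print(s['clock'],s['position'],s['qpos'].round(3),s['force'])
print(tgt([.551,-.002,.157]))
for n in('side','top'):
    im=imaging.grab_frame(n)[:,:,::-1]; cv2.imwrite(f'pics/{n}1.png',im)
a=cv2.imread('pics/side1.png')[100:300,200:460];b=cv2.imread('pics/top1.png')[80:280,200:460]
cv2.imwrite('pics/p1.png',cv2.resize(np.vstack([a,b]),None,fx=1.5,fy=1.5))
E
```

```text
1.85 [ 0.55037553 -0.00301006  0.24877174] [-0.388  0.373  0.383  1.753 -0.156  1.048  0.237] [-0.57821484  0.17243491 -0.45972279]
(array([ 9.18,  0.1 , -0.1 ]), array([-2.000e-03,  3.139e+00]))
```

View pics/p1.png

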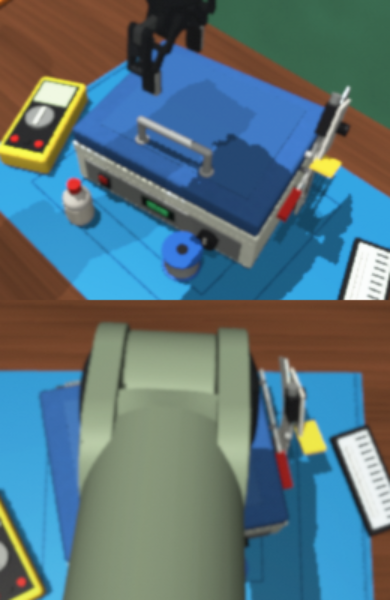

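The gripper is open above the handle with its jaws across the bar. The striker and mark stay visible in both views, so I'll go down.

arm_command([
  {"dx": 2.5,"dy": 0.1,"dz": -0.1,"twist": 0},
  {"dx": 5,"dy": 0.1,"dz": -0.1,"twist": 0},
  {"dx": 7,"dy": 0.1,"dz": -0.1,"twist": 0},
  {"dx": 8.5,"dy": 0.1,"dz": -0.1,"twist": 0},
  {"dx": 9.2,"dy": 0.1,"dz": -0.1,"twist": 0},
  {"dx": 9.2,"dy": 0.1,"dz": -0.1,"twist": 0},
])

```text
clock: 2.45
position: [0.5504, 0.001, 0.1568]
tool_rot: [-1.56, 1.567, -2.938]
force: [-0.8, -0.5, -0.3]
grip_width: 0.0852
```

```bash
python3 - <<'E'
from h import *
s=sensors.observe();print(s['clock'],s['position'],s['force'])
im=imaging.grab_frame('side')[100:300,200:460,::-1]; cv2.imwrite('pics/p2.png',cv2.resize(im,None,fx=3,fy=3))
E
```

```text
2.45 [0.55040944 0.00104636 0.15683613] [-0.79941478 -0.47781313 -0.33509445]
```

View pics/p2.png

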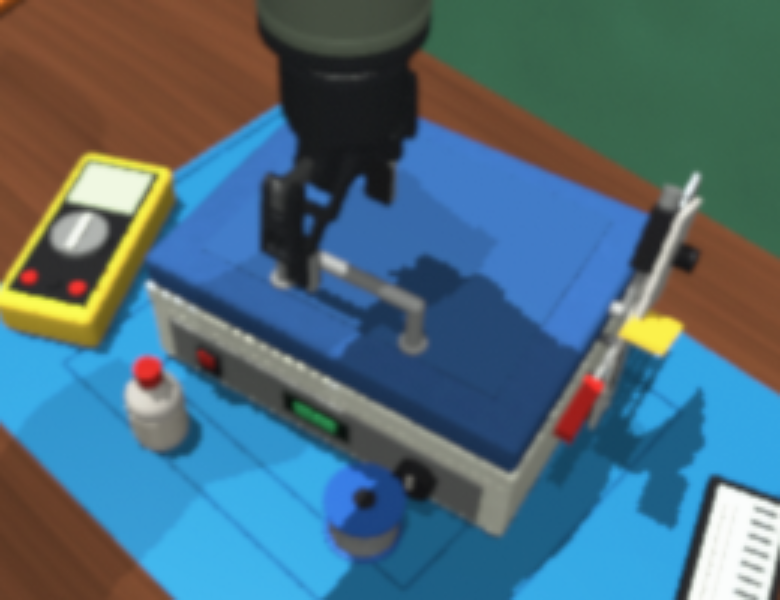

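```bash
python3 - <<'E'
from h import *
s=sensors.observe();M=R.from_euler('xyz',s['tool_rot']).as_matrix();p=s['position']
q=[p,p+M[:,0]*.008-.045*M[:,1],p+M[:,0]*.008+.045*M[:,1],[.551,-.0016,.17]]
print(((proj('side',q)-[200,100])*3).round(0), M.round(3))
E
```

```text
[[342. 283.]
 [306. 333.]
 [376. 251.]
 [345. 274.]] [[-0.002  0.982  0.191]
 [-0.001  0.191 -0.982]
 [-1.    -0.002  0.   ]]
```

```bash
python3 - <<'E'
from h import *
s=sensors.observe();M=R.from_euler('xyz',s['tool_rot']).as_matrix();p=s['position']
def ip(px,off):
    o,r=rays('side',[np.array(px)/3+[200,100]]);n=M[:,1]
    t=((p+off*n-o)@n)/(r[0]@n); P=o+t*r[0]; return (M.T@(P-p)*1000).round(1)
for px,off in [((305,288),-.043),((280,270),-.043),((305,288),-.057),((285,275),-.057),((385,200),.043),((375,190),.043)]: print(px,off,ip(px,off))
im=imaging.grab_frame('side')[140:220,250:370,::-1]; cv2.imwrite('pics/p3.png',cv2.resize(im,None,fx=6.5,fy=6.5,interpolation=cv2.INTER_CUBIC))
E
```

```text
(305, 288) -0.043 [-36.6 -43.   -1. ]
(280, 270) -0.043 [-42.1 -43.  -20.7]
(305, 288) -0.057 [-56.9 -57.    9.1]
(285, 275) -0.057 [-59.8 -57.   -6.1]
(385, 200) 0.043 [-50.2  43.    6.9]
(375, 190) 0.043 [-55.3  43.   -1.4]
```

View pics/p3.png

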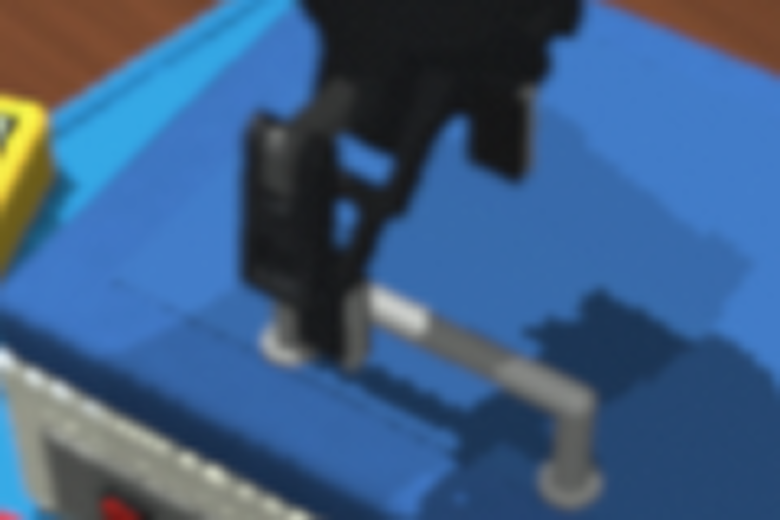

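```bash
python3 - <<'E'
from h import *
for P,rot,n,o in [([.26993,.5633,.19953],[-1.51907144,1.56966547,-1.96591552],'side0',(0,60)),([.5504,-.003,.2488],[-1.204,1.568,-2.587],'side1',(260,80))]:
    M=R.from_euler('xyz',rot).as_matrix();p=np.array(P)
    q=[p+M[:,0]*(.008-.013)+s*.043*M[:,1]+t*.011*M[:,2] for s in(-1,1) for t in (-1,1)]
    im=cv2.imread(f'pics/{n}.png')[o[1]:o[1]+80,o[0]:o[0]+110]; im=cv2.resize(im,None,fx=5,fy=5,interpolation=cv2.INTER_CUBIC)
    for u in np.vstack([proj('side',q),proj('side',[p])]):
        cv2.circle(im,tuple(((u-o+.5)*5).astype(int).tolist()),4,(0,0,255),1); print(u)
    cv2.imwrite(f'pics/c_{n}.png',im)
cv2.imwrite('pics/c.png',np.hstack([cv2.imread('pics/c_side0.png'),cv2.imread('pics/c_side1.png')])[:, :1100])
a=cv2.imread('pics/c.png');cv2.imwrite('pics/c.png',cv2.resize(a,(790,int(a.shape[0]*790/a.shape[1]))))
E
```

```text
[ 50.62362211 131.7318973 ]
[ 61.21576463 129.54451385]
[ 54.09043618 109.99894298]
[ 64.03498823 108.06149932]
[ 58.67893344 121.21158822]
[297.52641911 174.12085087]
[307.44219187 178.94707448]
[322.62858455 147.8701912 ]
[332.14224391 152.09267809]
[315.32841975 164.66733024]
```

View pics/c.png

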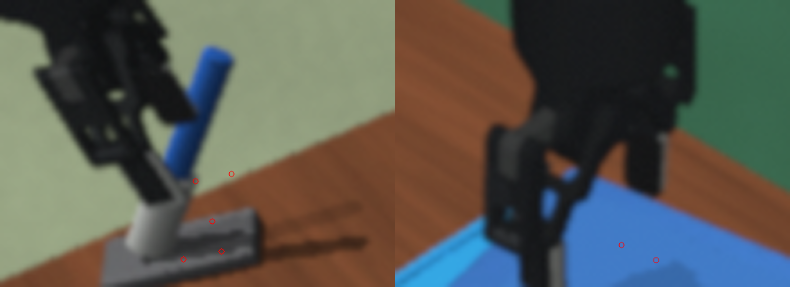

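```bash
python3 - <<'E'
from h import *
from scipy.optimize import least_squares
for P,rot,px in [([.26993,.5633,.19953],[-1.51907144,1.56966547,-1.96591552],[(46,115.7),(53,92)]),([.5504,-.003,.2488],[-1.204,1.568,-2.587],[(301,160),(331,133.5)]),([.5504,.001,.1568],[-1.56,1.567,-2.938],[(302.3,196.2),(329,168)])]:
    M=R.from_euler('xyz',rot).as_matrix();p=np.array(P)
    for free in(1,3):
        f=lambda v:(proj('side',[p+M[:,0]*v[0]+(M[:,1]*v[1]+M[:,2]*v[2] if free==3 else 0)+s*.043*M[:,1] for s in(-1,1)])-px).ravel()
        r=least_squares(f,[0]*free if free==3 else [0.]); print(free,(r.x*1000).round(1),r.fun.round(1))
E
```

```text
1 [-46.5] [-0.2  0.  -3.3  2.3]
3 [-104.4  -97.3   41.3] [ 1.3  0.2 -1.4 -0.3]
1 [-46.8] [ 0.9 -0.  -3.  -0.1]
3 [-76.3 -26.7  19.5] [ 1.   1.  -1.1 -1.1]
1 [-41.2] [-0.5 -1.1 -3.9  0.9]
3 [-94.2 -38.8  30. ] [ 0.5  0.4 -0.5 -0.5]
```

```bash
python3 - <<'E'
from h import *
print(bot.tip_extent,[a for a in dir(bot) if a[0]!='_']); s=sensors.observe(); print(s['position'],s['grip_width'],s['clock'])
for a in dir(bot):
    if a[0]!='_' and not callable(getattr(bot,a)): print(a,getattr(bot,a))
E
```

```text
0.008 ['IKError', 'tip_extent']
[0.55140548 0.00058705 0.15850243] 0.08536067834298154 2.55
tip_extent 0.008
```

Three views agree that the fingertips stand about 45 mm behind the reported TCP, where the spec says about 5 mm when open. Lowering by 15 mm is safe either way, so I'll do that, half close the fingers and look again.

arm_command([
  {"dx": 0.8,"dy": 0,"dz": 0.1,"twist": 0},
  {"dx": 1.5,"dy": 0,"dz": 0.2,"twist": 0},
  {"dx": 1.5,"dy": 0,"dz": 0.2,"twist": 0},
  {"dx": 1.5,"dy": 0,"dz": 0.2,"twist": 0},
], grip=0)

```text
clock: 2.88
position: [0.5516, -0.0015, 0.1433]
tool_rot: [-1.331, 1.569, -2.71]
force: [-0.3, -0.8, 0.5]
grip_width: 0.0428
```

```bash
python3 - <<'E'
from h import *
s=sensors.observe();print(s['clock'],s['position'],s['force'],s['grip_width'])
im=imaging.grab_frame('side')[:,:,::-1].copy(); 
M=R.from_euler('xyz',s['tool_rot']).as_matrix();p=s['position'];w=s['grip_width']/2
o=np.array([250,140]);c=cv2.resize(im[140:220,250:370],None,fx=6.5,fy=6.5,interpolation=cv2.INTER_CUBIC)
for a,col in((.008,(0,0,255)),(-.035,(0,255,0))):
  for t in(-1,1):
    for e in(-1,1):
      u=proj('side',[p+M[:,0]*a+t*w*M[:,1]+e*.011*M[:,2]])[0]; cv2.circle(c,tuple(((u-o+.5)*6.5).astype(int).tolist()),4,col,1)
cv2.imwrite('pics/p4.png',c)
E
```

```text
2.8833 [ 0.55162938 -0.00150796  0.14330022] [-0.32748733 -0.75400993  0.45909359] 0.04279771936996082
```

View pics/p4.png

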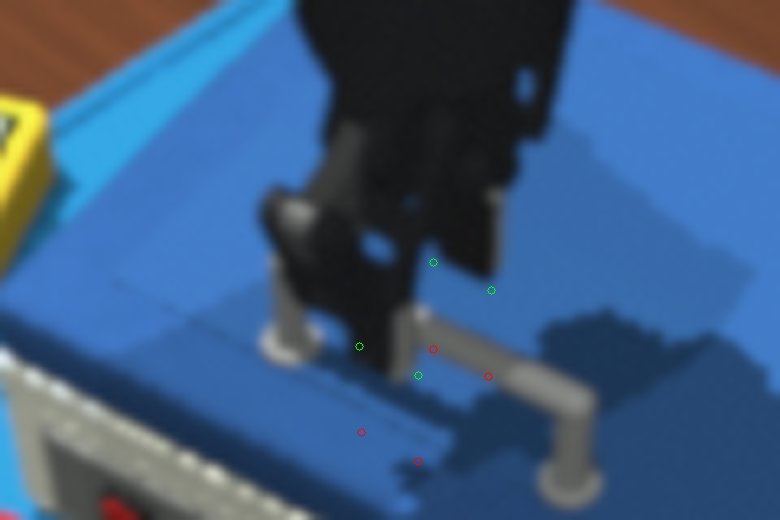

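The picture confirms it: the tips match the green points, 35 mm behind the TCP at about z=0.179. That's just above the bar. I'll go down another 22 mm in two calls, watching the force.

arm_command([
  {"dx": 0.4,"dy": 0,"dz": 0,"twist": 0},
  {"dx": 0.8,"dy": 0,"dz": 0,"twist": 0},
  {"dx": 1.2,"dy": 0,"dz": 0,"twist": 0},
  {"dx": 1.2,"dy": 0,"dz": 0,"twist": 0},
])

```text
clock: 3.27
position: [0.5513, -0.0015, 0.1307]
tool_rot: [-1.445, 1.569, -2.825]
force: [-0.8, -0.7, -0.3]
grip_width: 0.0427
```

arm_command([
  {"dx": 0.3,"dy": 0,"dz": 0,"twist": 0},
  {"dx": 0.6,"dy": 0,"dz": 0,"twist": 0},
  {"dx": 1.0,"dy": 0,"dz": 0,"twist": 0},
  {"dx": 1.0,"dy": 0,"dz": 0,"twist": 0},
])

```text
clock: 3.6
position: [0.551, -0.0014, 0.1199]
tool_rot: [-1.5, 1.568, -2.879]
force: [-0.1, 0.0, 0.2]
grip_width: 0.0428
```

```bash
cat > look.py <<'E'
from h import *
import sys
s=sensors.observe();print(s['clock'],s['position'],s['force'],s['grip_width'])
im=imaging.grab_frame('side')[:,:,::-1].copy(); 
M=R.from_euler('xyz',s['tool_rot']).as_matrix();p=s['position'];w=s['grip_width']/2
o=np.array([250,130]);c=cv2.resize(im[130:220,250:370],None,fx=6.5,fy=6.5,interpolation=cv2.INTER_CUBIC)
for a,col in((-.035,(0,255,0)),):
  for t in(-1,1):
    for e in(-1,1):
      u=proj('side',[p+M[:,0]*a+t*w*M[:,1]+e*.011*M[:,2]])[0]; cv2.circle(c,tuple(((u-o+.5)*6.5).astype(int).tolist()),4,col,1)
cv2.imwrite(sys.argv[1],c)
E
python3 look.py pics/p5.png
```

```text
3.6 [ 0.5509651  -0.00144253  0.1198793 ] [-0.1065572   0.04146025  0.20601744] 0.042767689270112305
```

View pics/p5.png

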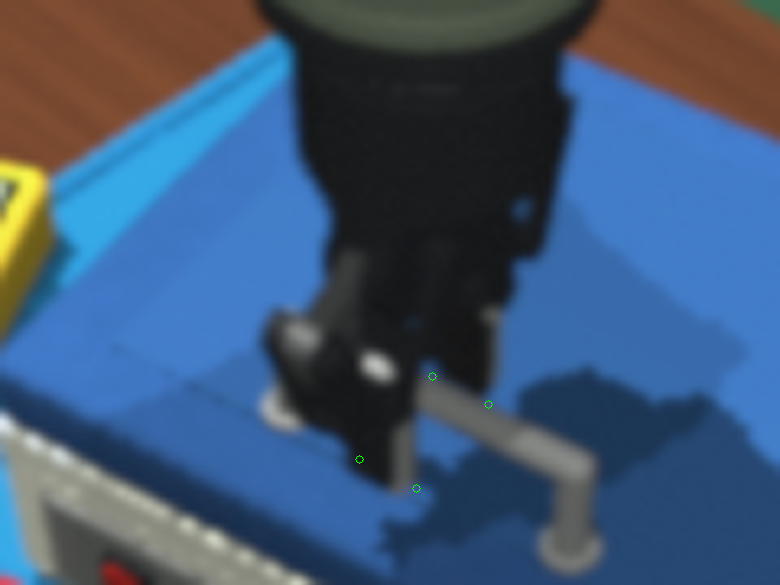

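The back finger is now partly hidden behind the bar and the front one is ahead of it, with no contact force. I'll close.

arm_command([
  {"dx": 0,"dy": 0,"dz": 0,"twist": 0},
  {"dx": 0,"dy": 0,"dz": 0,"twist": 0},
  {"dx": 0,"dy": 0,"dz": 0,"twist": 0},
  {"dx": 0,"dy": 0,"dz": 0,"twist": 0},
  {"dx": 0,"dy": 0,"dz": 0,"twist": 0},
  {"dx": 0,"dy": 0,"dz": 0,"twist": 0},
], grip=1, squeeze=50)

```text
clock: 4.15
position: [0.5516, -0.0014, 0.1205]
tool_rot: [-1.358, 1.569, -2.738]
force: [4.8, 0.7, -1.3]
grip_width: 0.0101
```

```bash
python3 look.py pics/p6.png; python3 -c "
from h import *
p=sensors.observe()['position']
for t in np.arange(0,.56,.05): print(round(t,2),((handle(t)-handle(0))*100).round(2),tgt(p+handle(t)-handle(0))[0])
print(sensors.observe()['qpos'])"
```

```text
4.15 [ 0.55159799 -0.00141917  0.12046476] [ 4.7623325   0.67108845 -1.34880253] 0.010115724290771014
0.0 [0. 0. 0.] [-0.  0. -0.]
0.05 [0.38 0.07 1.07] [-1.07  0.38  0.  ]
0.1 [0.81 0.16 2.11] [-2.11  0.82  0.  ]
0.15 [1.29 0.25 3.13] [-3.13  1.31  0.  ]
0.2 [1.83 0.35 4.13] [-4.13  1.85  0.  ]
0.25 [2.41 0.46 5.1 ] [-5.1   2.44  0.01]
0.3 [3.03 0.58 6.03] [-6.04  3.08  0.01]
0.35 [3.7  0.71 6.94] [-6.94  3.76  0.01]
0.4 [4.42 0.85 7.8 ] [-7.81  4.49  0.01]
0.45 [5.18 1.   8.63] [-8.64  5.26  0.01]
0.5 [5.97 1.15 9.43] [-9.44  6.07  0.01]
0.55 [ 6.81  1.31 10.18] [-1.019e+01  6.920e+00  1.000e-02]
[-0.3385535   0.53189606  0.32347245  1.88114717 -0.23358201  0.76688838
  0.30400444]
```

View pics/p6.png

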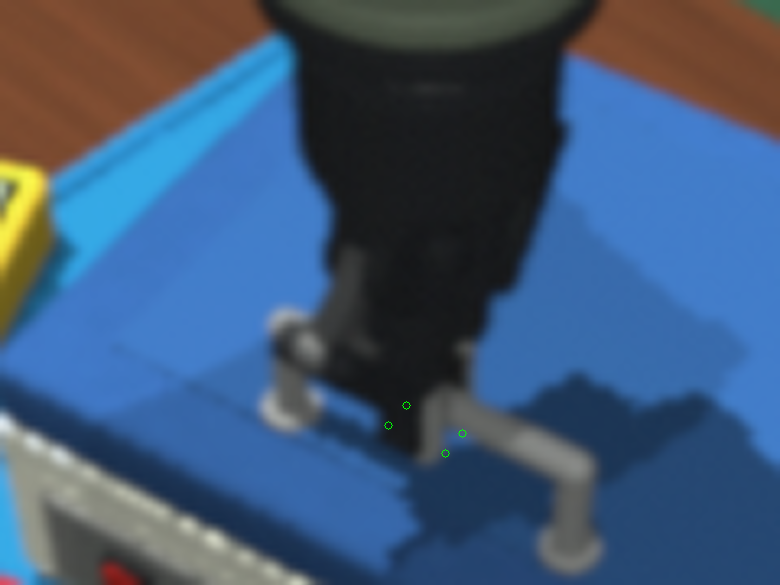

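The bar is between the pads at 10 mm width, with 5 N of side load. Now a slow lift along the arc to about 0.2 rad.

arm_command([
  {"dx": -0.3,"dy": 0.1,"dz": 0,"twist": 0},
  {"dx": -0.7,"dy": 0.25,"dz": 0,"twist": 0},
  {"dx": -1.1,"dy": 0.4,"dz": 0,"twist": 0},
  {"dx": -1.6,"dy": 0.6,"dz": 0,"twist": 0},
  {"dx": -2.1,"dy": 0.8,"dz": 0,"twist": 0},
  {"dx": -2.6,"dy": 1.05,"dz": 0,"twist": 0},
  {"dx": -3.1,"dy": 1.3,"dz": 0,"twist": 0},
  {"dx": -3.6,"dy": 1.57,"dz": 0,"twist": 0},
  {"dx": -4.0,"dy": 1.77,"dz": 0,"twist": 0},
  {"dx": -4.1,"dy": 1.85,"dz": 0,"twist": 0},
])

```text
clock: 5.03
position: [0.5693, 0.0021, 0.162]
tool_rot: [-1.561, 1.568, -2.941]
force: [-8.7, -0.5, -1.7]
grip_width: 0.0105
```

```bash
cat > meas.py <<'E'
from h import *
import sys
s=sensors.observe();print(s['clock'],s['position'],s['force'].round(1),s['grip_width'])
C={}
for n in('side','top'):
    im=imaging.grab_frame(n)[:,:,::-1].copy(); cv2.imwrite(f'pics/{n}_{sys.argv[1]}.png',im)
    h=cv2.cvtColor(im,cv2.COLOR_BGR2HSV);H,S,V=[h[...,k].astype(int) for k in range(3)]
    x0,x1=(360,440) if n=='side' else (370,430)
    for nm,m in dict(red=((H<6)|(H>174))&(S>170)&(V>80),yel=(H>22)&(H<33)&(S>170)&(V>90)).items():
        c=[a for a in comps(m)[0] if x0<a[2][0]<x1]; 
        if c: b=max(c,key=lambda a:a[1]); C[n,nm]=b[2]; print(n,nm,b[1],b[2],b[3])
    o=(350,130) if n=='side' else (350,120)
    cv2.imwrite(f'pics/{n}z_{sys.argv[1]}.png',cv2.resize(im[o[1]:o[1]+130,o[0]:o[0]+90],None,fx=4.4,fy=4.4,interpolation=cv2.INTER_CUBIC))
cv2.imwrite(f'pics/z_{sys.argv[1]}.png',np.hstack([cv2.imread(f'pics/{n}z_{sys.argv[1]}.png') for n in('side','top')]))
Rb=np.array([[np.cos(yaw),np.sin(yaw)],[-np.sin(yaw),np.cos(yaw)]])
for nm in('red','yel'):
    if ('side',nm) in C and ('top',nm) in C:
        P,e=tri(C['side',nm],C['top',nm]); l=P-hinge; l[:2]=Rb@l[:2]; print(nm,P.round(4),e.round(4),'local',l.round(4),'ang',np.arctan2(l[2],-l[0]).round(4),'rad',np.hypot(l[0],l[2]).round(4))
E
python3 meas.py a
```

```text
5.0333 [0.56931984 0.00208245 0.16199188] [-8.7 -0.5 -1.7] 0.010541395237094648
side red 122 [395.5 226.6] [389 218  14  18]
side yel 137 [417.2 210.2] [408 205  19  12]
top red 139 [391.2 188.3] [386 177  11  23]
top yel 173 [407.2 172.5] [401 162  14  19]
red [ 0.6237 -0.1629  0.1281] 0.0004 local [-0.174  -0.1721  0.0301] ang 0.1712 rad 0.1766
yel [ 0.6424 -0.1873  0.1874] 0.002 local [-0.1602 -0.1997  0.0894] ang 0.509 rad 0.1835
```

View pics/z_a.png

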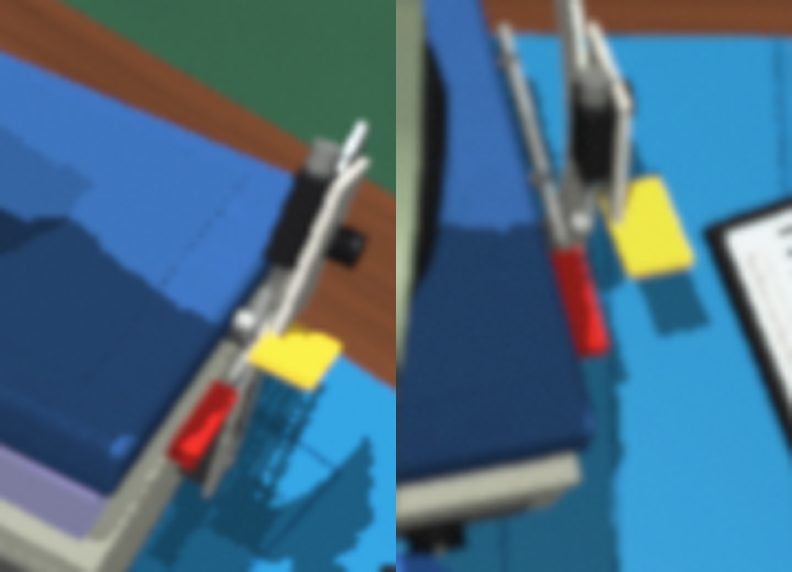

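View pics/side_a.png

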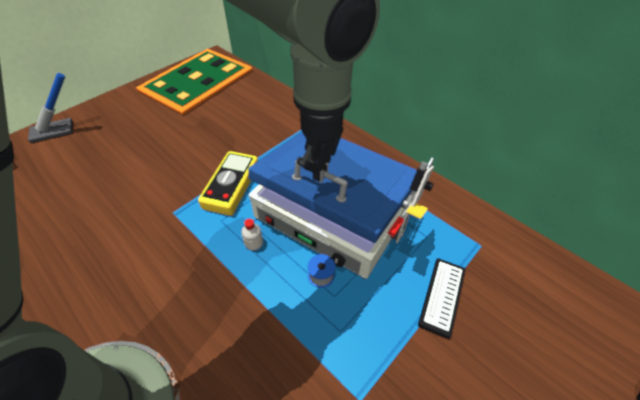

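The lid is up about 0.18 rad (red at (395.5,226.6) in side and (391.2,188.3) in top). The yellow mark hasn't moved and sits near 0.50 rad. Next stop is about 0.38 rad, below roller contact.

```bash
python3 -c "
from h import *
s=sensors.observe();print(s['force'].round(1))
p=s['position']
for t in (.2,.24,.28,.32,.36,.38,.4): print(round(t,2),tgt(p+handle(t)-handle(0.18))[0])
"
```

```text
[-6.6 -1.3 -2.1]
0.2 [-0.4   0.22  0.  ]
0.24 [-1.17  0.69  0.  ]
0.28 [-1.93  1.18  0.  ]
0.32 [-2.67  1.71  0.  ]
0.36 [-3.39  2.27  0.  ]
0.38 [-3.74  2.56  0.  ]
0.4 [-4.08  2.85  0.  ]
```

arm_command([
  {"dx": -0.2,"dy": 0.05,"dz": 0,"twist": 0},
  {"dx": -0.6,"dy": 0.2,"dz": 0,"twist": 0},
  {"dx": -1.0,"dy": 0.45,"dz": 0,"twist": 0},
  {"dx": -1.4,"dy": 0.7,"dz": 0,"twist": 0},
  {"dx": -1.8,"dy": 0.95,"dz": 0,"twist": 0},
  {"dx": -2.2,"dy": 1.25,"dz": 0,"twist": 0},
  {"dx": -2.6,"dy": 1.55,"dz": 0,"twist": 0},
  {"dx": -3.0,"dy": 1.85,"dz": 0,"twist": 0},
  {"dx": -3.4,"dy": 2.15,"dz": 0,"twist": 0},
  {"dx": -3.7,"dy": 2.4,"dz": 0,"twist": 0},
  {"dx": -3.7,"dy": 2.4,"dz": 0,"twist": 0},
])

```text
clock: 6.05
position: [0.594, 0.0069, 0.1991]
tool_rot: [-1.384, 1.569, -2.763]
force: [4.5, 0.2, -12.6]
grip_width: 0.0102
```

```bash
python3 meas.py b
```

```text
6.05 [0.59395304 0.00691735 0.19910079] [  4.5   0.2 -12.6] 0.010203958059712021
side red 91 [399.7 214. ] [394 207  12  15]
side yel 144 [416.8 210.1] [407 204  20  13]
top red 111 [393.4 181.9] [388 171  11  21]
top yel 175 [407.2 172.5] [401 162  14  19]
red [ 0.6279 -0.1619  0.166 ] 0.0007 local [-0.1696 -0.1719  0.068 ] ang 0.381 rad 0.1827
yel [ 0.642  -0.187   0.1878] 0.0013 local [-0.1605 -0.1992  0.0898] ang 0.5103 rad 0.1839
```

View pics/z_b.png

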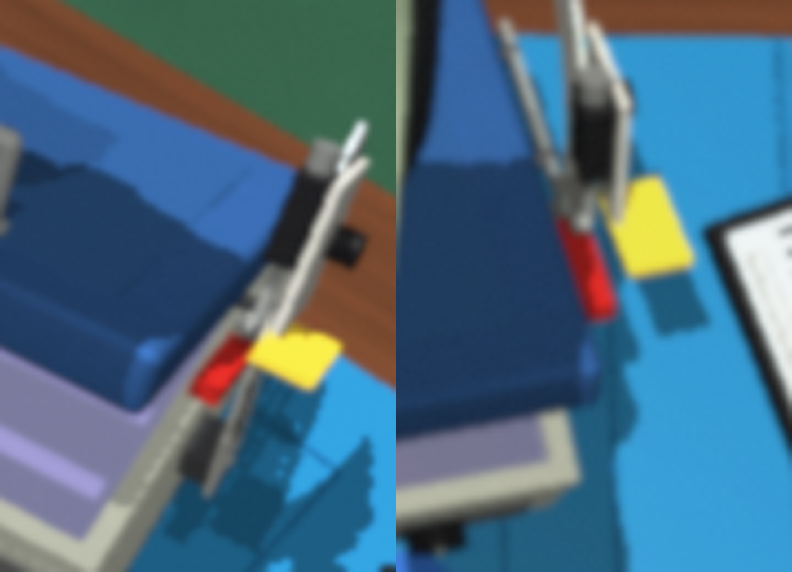

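View pics/side_b.png

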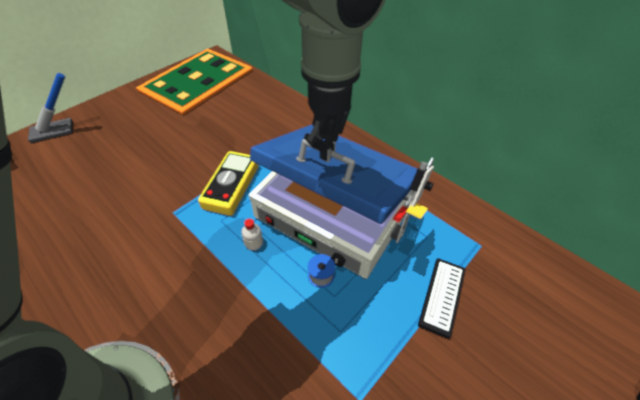

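Lid at about 0.385 rad, with the striker just below the yellow tab in the side view and about 6.7 N tangential. Now small steps, logging the tangential force.

```bash
cat > st.py <<'E'
from h import *
import sys
t0=float(sys.argv[1]);s=sensors.observe();p=s['position'];a=.3233+t0
F=s['force'];fx=F[0]*np.cos(yaw)+F[1]*np.sin(yaw)
print(s['clock'],p.round(4),'F',F.round(1),'tang',round(-(fx*np.sin(a)+F[2]*np.cos(a)),2),'rad(out)',round(-fx*np.cos(a)+F[2]*np.sin(a),2),'w',s['grip_width'])
l=p-[.5516,-.0014,.1205]; print('disp x',l[0]*np.cos(yaw)+l[1]*np.sin(yaw),'z',l[2])
for t in (.38,.4,.42,.43,.44,.45,.46,.47,.48,.49,.5): 
    h=handle(t)-handle(0); print(round(t,2),'arcpred',(np.hypot(h[0],h[1])*1000).round(1),(h[2]*1000).round(1),tgt(p+handle(t)-handle(t0))[0]) if abs(t-t0)<.1 else 0
E
python3 st.py .385
```

```text
6.15 [0.5935 0.0068 0.1986] F [  6.    0.1 -12.7] tang 5.86 rad(out) -12.74 w 0.010252812295583988
disp x 0.042714638991487856 z 0.07814886130276982
0.38 arcpred 42.0 74.6 [ 0.09 -0.07 -0.  ]
0.4 arcpred 45.0 78.0 [-0.26  0.22  0.  ]
0.42 arcpred 48.0 81.4 [-0.59  0.53  0.  ]
0.43 arcpred 49.6 83.1 [-0.76  0.68  0.  ]
0.44 arcpred 51.1 84.7 [-0.93  0.83  0.  ]
0.45 arcpred 52.7 86.3 [-1.09  0.99  0.  ]
0.46 arcpred 54.3 88.0 [-1.25  1.15  0.  ]
0.47 arcpred 55.9 89.6 [-1.41  1.31  0.  ]
0.48 arcpred 57.5 91.1 [-1.57  1.47  0.  ]
```

arm_command([
  {"dx": -0.15,"dy": 0.15,"dz": 0,"twist": 0},
  {"dx": -0.3,"dy": 0.3,"dz": 0,"twist": 0},
  {"dx": -0.45,"dy": 0.47,"dz": 0,"twist": 0},
  {"dx": -0.6,"dy": 0.62,"dz": 0,"twist": 0},
  {"dx": -0.75,"dy": 0.78,"dz": 0,"twist": 0},
  {"dx": -0.75,"dy": 0.78,"dz": 0,"twist": 0},
  {"dx": -0.75,"dy": 0.78,"dz": 0,"twist": 0},
])

```text
clock: 6.73
position: [0.6003, 0.0082, 0.2063]
tool_rot: [-1.611, 1.567, -2.991]
force: [-8.3, -0.6, -2.1]
grip_width: 0.0104
```

```bash
python3 st.py .43; python3 meas.py c; python3 st.py .43|head -1
```

```text
6.7333 [0.6003 0.0082 0.2063] F [-8.3 -0.6 -2.1] tang 7.24 rad(out) 4.59 w 0.010363738204908032
disp x 0.049661407671421805 z 0.08582125957067929
0.38 arcpred 42.0 74.6 [ 0.85 -0.75 -0.  ]
0.4 arcpred 45.0 78.0 [ 0.5  -0.46 -0.  ]
0.42 arcpred 48.0 81.4 [ 0.17 -0.15 -0.  ]
0.43 arcpred 49.6 83.1 [0. 0. 0.]
0.44 arcpred 51.1 84.7 [-0.17  0.16  0.  ]
0.45 arcpred 52.7 86.3 [-0.33  0.31  0.  ]
0.46 arcpred 54.3 88.0 [-0.49  0.47  0.  ]
0.47 arcpred 55.9 89.6 [-0.65  0.63  0.  ]
0.48 arcpred 57.5 91.1 [-0.81  0.79  0.  ]
0.49 arcpred 59.2 92.7 [-0.97  0.96  0.  ]
0.5 arcpred 60.8 94.3 [-1.12  1.12  0.  ]
6.7333 [0.60033443 0.00815206 0.20632126] [-8.3 -0.6 -2.1] 0.010363738204908032
side red 75 [400.6 211.5] [396 206  11  12]
side yel 145 [416.6 210. ] [407 205  20  12]
top red 92 [394.2 180.9] [389 174  10  16]
top yel 176 [407.3 172.6] [401 162  15  19]
red [ 0.6278 -0.1622  0.1744] 0.0008 local [-0.1698 -0.1722  0.0764] ang 0.423 rad 0.1862
yel [ 0.6415 -0.1869  0.1886] 0.001 local [-0.161  -0.1991  0.0906] ang 0.5126 rad 0.1848
6.8333 [0.6003 0.0082 0.2063] F [-7.6 -0.8 -2.1] tang 6.7 rad(out) 4.11 w 0.010036530719303969
```

View pics/z_c.png

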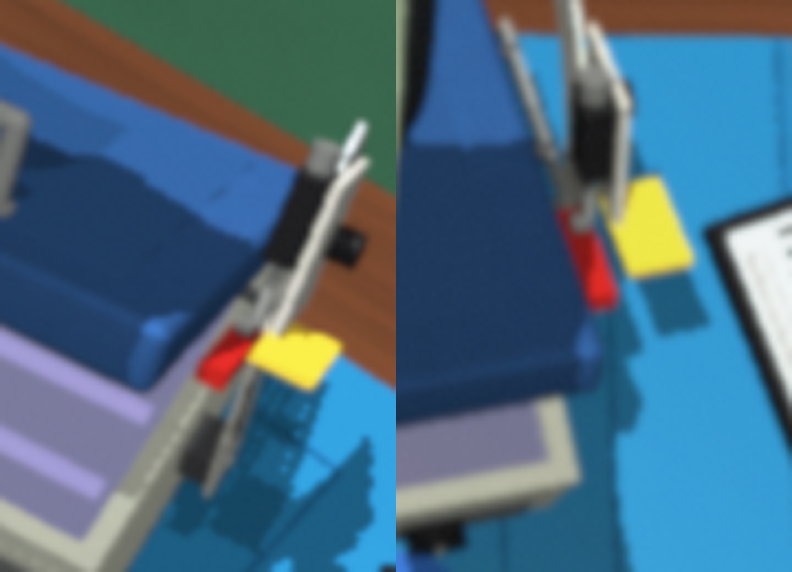

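arm_command([
  {"dx": -0.12,"dy": 0.08,"dz": 0,"twist": 0},
  {"dx": -0.24,"dy": 0.17,"dz": 0,"twist": 0},
  {"dx": -0.36,"dy": 0.26,"dz": 0,"twist": 0},
  {"dx": -0.36,"dy": 0.26,"dz": 0,"twist": 0},
  {"dx": -0.36,"dy": 0.26,"dz": 0,"twist": 0},
])

```text
clock: 7.25
position: [0.6032, 0.0087, 0.2099]
tool_rot: [-1.594, 1.567, -2.973]
force: [4.3, 0.5, -13.1]
grip_width: 0.0103
```

```bash
python3 st.py .45|head -2; python3 meas.py d; python3 st.py .45|head -2
```

```text
7.25 [0.6032 0.0087 0.2099] F [  4.3   0.5 -13.1] tang 6.38 rad(out) -12.27 w 0.010262228167537224
disp x 0.052608678376614405 z 0.08940215694675574
7.25 [0.6032222  0.00874228 0.20990216] [  4.3   0.5 -13.1] 0.010262228167537224
side red 71 [401.1 210.1] [396 205  12  11]
side yel 145 [416.6 210. ] [407 205  20  12]
top red 83 [394.5 180. ] [390 173   9  15]
top yel 175 [407.3 172.4] [401 162  14  19]
red [ 0.6286 -0.1621  0.1782] 0.0005 local [-0.169  -0.1723  0.0802] ang 0.443 rad 0.1871
yel [ 0.6419 -0.1869  0.1883] 0.0007 local [-0.1606 -0.1991  0.0903] ang 0.512 rad 0.1842
7.35 [0.6031 0.0087 0.2099] F [  5.9  -0.1 -14.6] tang 6.43 rad(out) -14.35 w 0.009964852959800452
disp x 0.05250902518538235 z 0.0893524512060743
```

arm_command([
  {"dx": -0.08,"dy": 0.1,"dz": 0,"twist": 0},
  {"dx": -0.16,"dy": 0.2,"dz": 0,"twist": 0},
  {"dx": -0.24,"dy": 0.3,"dz": 0,"twist": 0},
  {"dx": -0.28,"dy": 0.35,"dz": 0,"twist": 0},
  {"dx": -0.28,"dy": 0.35,"dz": 0,"twist": 0},
  {"dx": -0.28,"dy": 0.35,"dz": 0,"twist": 0},
])

```text
clock: 7.85
position: [0.6061, 0.0093, 0.2127]
tool_rot: [-1.647, 1.566, -3.027]
force: [-4.9, -0.3, -6.3]
grip_width: 0.0099
```

```bash
python3 st.py .465|head -2; python3 meas.py e; python3 st.py .465|head -2
```

```text
7.85 [0.6061 0.0093 0.2127] F [-4.9 -0.3 -6.3] tang 7.9 rad(out) -0.99 w 0.009854713083589095
disp x 0.05549988788212503 z 0.09223960865103886
7.85 [0.60605741 0.00930897 0.21273961] [-4.9 -0.3 -6.3] 0.009854713083589095
side red 74 [401.7 208.8] [397 204  12  11]
side yel 145 [416.6 210. ] [407 205  20  12]
top red 85 [394.7 179.1] [390 172  10  15]
top yel 177 [407.2 172.4] [401 162  14  19]
red [ 0.6296 -0.1621  0.1813] 0.0005 local [-0.1679 -0.1725  0.0833] ang 0.4605 rad 0.1875
yel [ 0.642  -0.1868  0.188 ] 0.0009 local [-0.1605 -0.199   0.09  ] ang 0.5113 rad 0.184
7.95 [0.6061 0.0093 0.2128] F [-4.7 -1.2 -6. ] tang 7.64 rad(out) -0.86 w 0.010361522480514314
disp x 0.055514576629119815 z 0.09226288985017761
```

View pics/z_e.png

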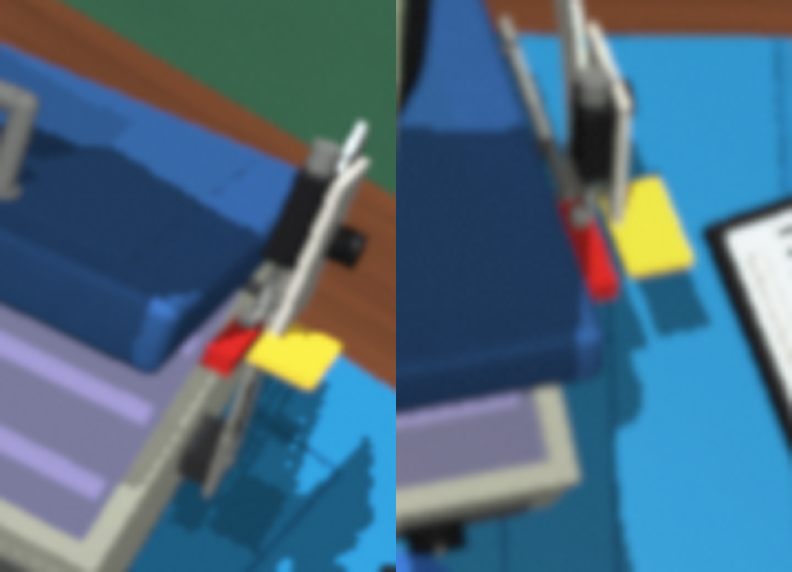

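Tangential force is up about 1.3 N at roughly 0.462 rad, so the roller may have just been met. Smaller steps from here.

arm_command([
  {"dx": -0.08,"dy": 0.08,"dz": 0,"twist": 0},
  {"dx": -0.16,"dy": 0.16,"dz": 0,"twist": 0},
  {"dx": -0.24,"dy": 0.24,"dz": 0,"twist": 0},
  {"dx": -0.24,"dy": 0.24,"dz": 0,"twist": 0},
  {"dx": -0.24,"dy": 0.24,"dz": 0,"twist": 0},
])

```text
clock: 8.37
position: [0.6083, 0.0097, 0.2151]
tool_rot: [-1.654, 1.566, -3.034]
force: [-3.2, -1.1, -10.1]
grip_width: 0.0103
```

```bash
python3 st.py .475|head -2; python3 meas.py f; python3 st.py .475|head -2
```

```text
8.3667 [0.6083 0.0097 0.2151] F [ -3.2  -1.1 -10.1] tang 9.43 rad(out) -4.86 w 0.010272046354243438
disp x 0.05780697787239273 z 0.09460501418362235
8.3667 [0.60832387 0.00974006 0.21510501] [ -3.2  -1.1 -10.1] 0.010272046354243438
side red 70 [402.2 207.5] [397 203  12  10]
side yel 145 [416.7 210.1] [407 205  20  12]
top red 85 [394.8 178.2] [390 171  10  15]
top yel 176 [407.2 172.5] [401 162  14  19]
red [ 0.6307 -0.1619  0.1842] 0.0005 local [-0.1668 -0.1725  0.0862] ang 0.477 rad 0.1878
yel [ 0.6419 -0.1869  0.1879] 0.0011 local [-0.1606 -0.1992  0.0899] ang 0.5103 rad 0.184
8.4667 [0.6083 0.0098 0.2151] F [ -3.1  -1.  -10.3] tang 9.48 rad(out) -5.09 w 0.010170943508496339
disp x 0.05780375007571911 z 0.09459749591498867
```

View pics/z_f.png

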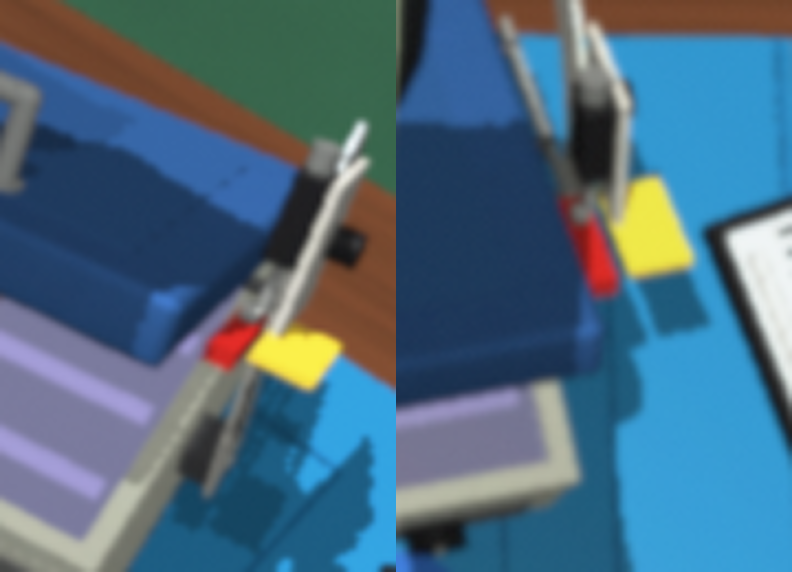

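Tangential force is now about 9.4 N, a rise of 2.8 N. Vision puts the striker about 3 mm below the mark and force about 2 mm below. One small step of about 0.011 rad.

arm_command([
  {"dx": -0.06,"dy": 0.06,"dz": 0,"twist": 0},
  {"dx": -0.12,"dy": 0.13,"dz": 0,"twist": 0},
  {"dx": -0.17,"dy": 0.19,"dz": 0,"twist": 0},
  {"dx": -0.17,"dy": 0.19,"dz": 0,"twist": 0},
  {"dx": -0.17,"dy": 0.19,"dz": 0,"twist": 0},
])

```text
clock: 8.88
position: [0.6101, 0.0101, 0.2168]
tool_rot: [-1.66, 1.566, -3.04]
force: [-3.8, -1.1, -9.5]
grip_width: 0.0101
```

```bash
python3 st.py .49|head -2; python3 meas.py g; python3 st.py .49|head -2
python3 - <<'E'
from h import *
# predicted outlines for angles: striker top-face edges, mark top-face edges (box frame -> pixels)
c,s=np.cos(yaw),np.sin(yaw)
def W(r,y,th,up=0):
    bx=np.array([c,s,0]);by=np.array([-s,c,0]);z=np.array([0,0,1.])
    return hinge-bx*(r*np.cos(th)-up*np.sin(th))+by*y+z*(r*np.sin(th)+up*np.cos(th))
for n,o in(('side',(350,130)),('top',(350,120))):
    for th in(.47,.49,.51):
        st=[W(.204,y,th) for y in(-.165,-.179)]; mk=[W(r,y,th,.002) for r,y in((.204,-.184),(.204,-.214),(.150,-.214))]
        print(n,th,((proj(n,st+mk)-o+.5)*4.4+([396,0] if n=='top' else [0,0])).round(0).tolist())
E
```

```text
8.8833 [0.6101 0.0101 0.2168] F [-3.8 -1.1 -9.5] tang 9.37 rad(out) -4.2 w 0.010077524171004847
disp x 0.059605178486973664 z 0.09632281114321836
8.8833 [0.61008599 0.01009902 0.21682281] [-3.8 -1.1 -9.5] 0.010077524171004847
side red 74 [402.6 206.8] [397 202  12  11]
side yel 140 [417.  210.1] [408 205  19  12]
top red 84 [394.8 177.5] [390 170  10  16]
top yel 174 [407.2 172.5] [401 162  14  19]
red [ 0.6319 -0.1617  0.1853] 0.0005 local [-0.1657 -0.1726  0.0873] ang 0.4848 rad 0.1872
yel [ 0.6422 -0.1871  0.1878] 0.0017 local [-0.1604 -0.1994  0.0898] ang 0.5104 rad 0.1838
8.9833 [0.6101 0.0101 0.2168] F [-4.6 -0.1 -9.6] tang 9.89 rad(out) -3.88 w 0.009959715848915383
disp x 0.05960282050580235 z 0.09629793053721702
side 0.47 [[204.0, 350.0], [233.0, 364.0], [246.0, 365.0], [310.0, 395.0], [339.0, 356.0]]
side 0.49 [[207.0, 342.0], [237.0, 356.0], [249.0, 357.0], [314.0, 387.0], [341.0, 350.0]]
side 0.51 [[211.0, 334.0], [240.0, 348.0], [253.0, 349.0], [317.0, 379.0], [344.0, 345.0]]
top 0.47 [[589.0, 289.0], [619.0, 283.0], [630.0, 278.0], [695.0, 267.0], [660.0, 182.0]]
top 0.49 [[590.0, 283.0], [620.0, 277.0], [631.0, 272.0], [695.0, 261.0], [661.0, 178.0]]
top 0.51 [[590.0, 277.0], [620.0, 271.0], [631.0, 266.0], [696.0, 254.0], [661.0, 173.0]]
```

View pics/z_g.png

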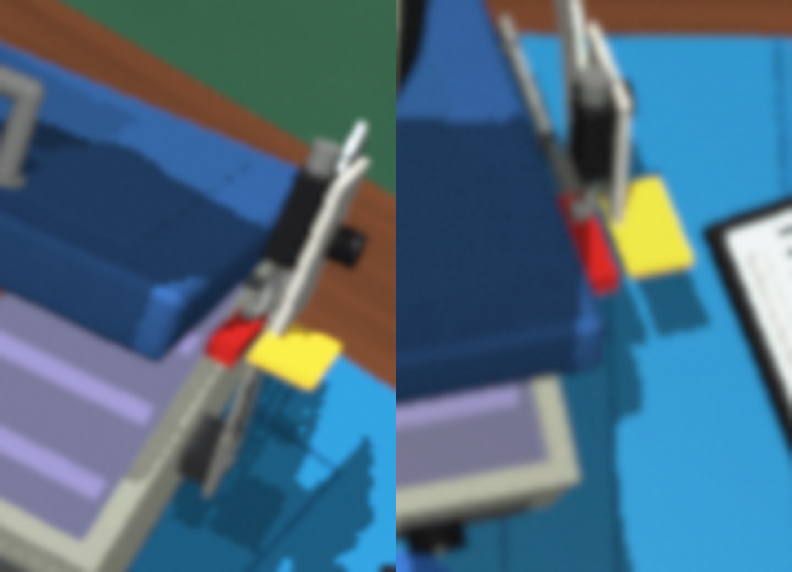

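The drawn corner points and the yellow corners put the mark near 0.49 rad. I'll check the striker's outer bottom edge the same way.

```bash
python3 - <<'E'
from h import *
c,s=np.cos(yaw),np.sin(yaw)
def W(r,y,th,up=0):
    bx=np.array([c,s,0]);by=np.array([-s,c,0]);z=np.array([0,0,1.])
    return hinge-bx*(r*np.cos(th)-up*np.sin(th))+by*y+z*(r*np.sin(th)+up*np.cos(th))
for n in('side','top'):
    im=cv2.imread(f'pics/{n}_g.png').astype(int); b,g,r=im[...,0],im[...,1],im[...,2]
    x0,x1,y0,y1=(392,432,195,225) if n=='side' else (385,418,155,195)
    for nm,w in(('red',r-np.maximum(b,g)),('yel',np.minimum(r,g)-b)):
        w=np.clip(w[y0:y1,x0:x1],0,None); t=w.max()*.5; wb=cv2.resize(w.astype(np.float32),None,fx=8,fy=8,interpolation=cv2.INTER_LINEAR)>t
        ys,xs=np.nonzero(wb); f=lambda i:((xs[i]+.5)/8-.5+x0).round(2).item(),
        k=ys.argmax();k2=xs.argmax();k3=xs.argmin()
        q=lambda k:(round((xs[k]+.5)/8-.5+x0,1),round((ys[k]+.5)/8-.5+y0,1))
        print(n,nm,'bottom',q(k),'right',q(k2),'left',q(k3))
    for th in(.47,.48,.49,.5,.51):
        print(n,th,'strk bottom corner (-y side)',proj(n,[W(.204,-.179,th,-.010)]).round(1).tolist(),'+y',proj(n,[W(.204,-.165,th,-.010),W(.204,-.165,th,0)]).round(1).tolist(),'mark bot',proj(n,[W(.204,-.214,th,-.002),W(.204,-.214,th,.002),W(.15,-.214,th,.002)]).round(1).tolist())
E
```

```text
side red bottom (np.float64(400.9), np.float64(212.4)) right (np.float64(409.1), np.float64(202.8)) left (np.float64(396.9), np.float64(208.9))
side yel bottom (np.float64(419.1), np.float64(217.4)) right (np.float64(427.2), np.float64(207.9)) left (np.float64(406.1), np.float64(210.6))
side 0.47 strk bottom corner (-y side) [[400.7, 216.5]] +y [[394.1, 213.4], [395.9, 209.0]] mark bot [[419.2, 221.1], [420.0, 219.3], [426.5, 210.4]]
side 0.48 strk bottom corner (-y side) [[401.1, 215.6]] +y [[394.5, 212.5], [396.3, 208.1]] mark bot [[419.6, 220.2], [420.4, 218.4], [426.8, 209.8]]
side 0.49 strk bottom corner (-y side) [[401.4, 214.8]] +y [[394.8, 211.6], [396.6, 207.2]] mark bot [[420.0, 219.3], [420.8, 217.5], [427.1, 209.1]]
side 0.5 strk bottom corner (-y side) [[401.8, 213.9]] +y [[395.2, 210.7], [397.0, 206.3]] mark bot [[420.4, 218.3], [421.2, 216.5], [427.4, 208.5]]
side 0.51 strk bottom corner (-y side) [[402.2, 213.0]] +y [[395.5, 209.8], [397.4, 205.4]] mark bot [[420.8, 217.4], [421.6, 215.6], [427.7, 207.8]]
top red bottom (np.float64(395.8), np.float64(185.1)) right (np
[... 266 characters left out ...]
.0, 187.1]] +y [[393.2, 188.4], [393.4, 185.1]] mark bot [[417.2, 181.4], [417.3, 180.1], [409.6, 161.0]]
top 0.48 strk bottom corner (-y side) [[400.0, 186.5]] +y [[393.3, 187.8], [393.4, 184.5]] mark bot [[417.3, 180.7], [417.4, 179.4], [409.6, 160.5]]
top 0.49 strk bottom corner (-y side) [[400.1, 185.9]] +y [[393.3, 187.1], [393.5, 183.8]] mark bot [[417.3, 180.1], [417.5, 178.7], [409.6, 159.9]]
top 0.5 strk bottom corner (-y side) [[400.2, 185.2]] +y [[393.4, 186.5], [393.5, 183.1]] mark bot [[417.4, 179.4], [417.6, 178.0], [409.7, 159.4]]
top 0.51 strk bottom corner (-y side) [[400.2, 184.6]] +y [[393.4, 185.8], [393.5, 182.4]] mark bot [[417.5, 178.7], [417.6, 177.3], [409.7, 158.9]]
```

Corner comparison puts the striker at 0 to 2 mm above the mark. Centroids say 1–2 mm below, and the force rise is about 3 N as expected. I'll hold a moment to check it's steady.

arm_command([
  {"dx": 0,"dy": 0,"dz": 0,"twist": 0},
  {"dx": 0,"dy": 0,"dz": 0,"twist": 0},
  {"dx": 0,"dy": 0,"dz": 0,"twist": 0},
  {"dx": 0,"dy": 0,"dz": 0,"twist": 0},
  {"dx": 0,"dy": 0,"dz": 0,"twist": 0},
  {"dx": 0,"dy": 0,"dz": 0,"twist": 0},
])

```text
clock: 9.48
position: [0.6101, 0.0101, 0.2168]
tool_rot: [-1.662, 1.566, -3.041]
force: [-4.5, -0.4, -8.2]
grip_width: 0.0098
```

```bash
python3 st.py .49|head -2; python3 meas.py k; python3 st.py .49|head -2
```

```text
9.4833 [0.6101 0.0101 0.2168] F [-4.5 -0.4 -8.2] tang 8.93 rad(out) -2.87 w 0.009823290461390332
disp x 0.05958087901764937 z 0.09629589221446139
9.4833 [0.61006016 0.01010462 0.21679589] [-4.5 -0.4 -8.2] 0.009823290461390332
side red 74 [402.6 206.8] [397 202  12  11]
side yel 141 [417.  210.1] [408 205  19  12]
top red 85 [394.8 177.4] [390 170  10  16]
top yel 176 [407.2 172.5] [401 162  14  19]
red [ 0.6321 -0.1617  0.1851] 0.0004 local [-0.1654 -0.1726  0.0871] ang 0.4845 rad 0.187
yel [ 0.6422 -0.1871  0.1878] 0.0017 local [-0.1604 -0.1994  0.0898] ang 0.5104 rad 0.1838
9.5833 [0.6101 0.0101 0.2168] F [ -4.8  -1.2 -10. ] tang 10.44 rad(out) -3.92 w 0.010023927241337788
disp x 0.05960072762159568 z 0.09631227313133114
```

View pics/side_k.png

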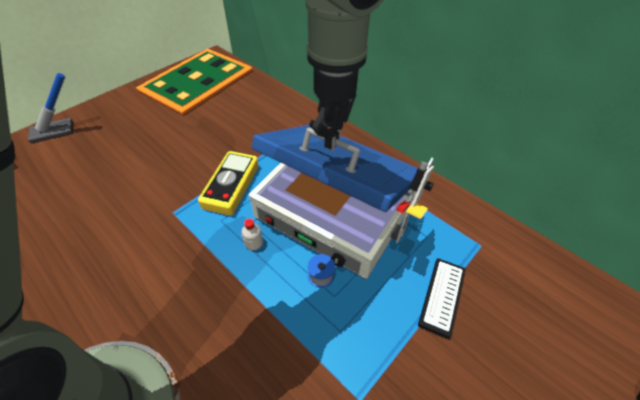

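The hold is steady, the mark's pixels haven't changed and the bystanders are where they were. Handing in.

```bash
python3 -c "
from workcell import order
print(order.job_done())"
```

```text
the job is handed in; nothing more can be done
None
```

The arm is holding the lid part open by its steel handle, with the red striker level with the yellow mark to within about 2 mm by my checks (6 mm allowed). I handed the job in at about 9.6 s; no verdict was reported.

- **Approach:** I took the bar at about 50 N and lifted along the arc. From about 0.39 rad I came up to the mark from below in small steps.
- **Roller:** I felt the striker meet it at about 0.45 rad. The force square to the lever arm rose from about 6.5 N to 9–10 N, close to the 3 N rise you described.
- **Last checks:** The arm's position held steady over 0.6 s. The mark stayed at the same image position throughout. In the last picture the things around the box looked where they were at the start, though I judged them by eye rather than measuring.
- **Level checks that disagreed:**
    - Colour-blob centres put the striker 1–2 mm below the mark after correcting for the faces in view (uncorrected, about 4.5 mm below).
    - Edge corners put it 0–2 mm above.
    - The force rise put it near level.
- **Finger position:** In the pictures the fingertips stood about 40 mm further back along the tool than the stated tool geometry. I set the grasp depth from the pictures instead, and the bar was gripped firmly.

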